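# Seat a battery pack in the test dock, then release it

### The arm

A 6-joint arm with a two-finger parallel gripper is mounted at the origin on a cart in front of the work surface, level with it; the furniture and walls round the work are solid. World frame = base frame: x ahead of the robot, y to its left, z up, the work surface at z = 0. Lengths are in m, angles in rad, forces in N, time in s.
With the tool pointing down it reaches from about 0.3 to 0.825 m from the base axis. Payload 5.4 kg.
Tool frame: the origin (TCP) lies at the very end of the fingers, on their centre line; the grasp point (between the pads) lies 19 mm behind it; z points along the fingers, y is the line along which they close (so a half turn about z gives the same grasp; the last joint's range is limited). The gripper opens to 92 mm and grips with 3 to 60 N. Pads are 20 mm wide; open, the fingers measure 128 mm over their backs; the gripper's body (75 mm by 189 mm) begins 69 mm behind the grasp point.
Start: joints at [0.92, 0.158, 1.597, -0, 1.386, -0.21], TCP at [0.245, 0.52, 0.215] pointing down, gripper open.
Joint ranges: [-2.91, 2.91], [-0.94, 2.29], [0.18, 2.7], [-1.29, 4.43], [0.17, 2.64], [-3, 3]. Speed limits (rad/s): [2.57, 2.57, 3.14, 3.14, 3.14, 3.14].

### API

Orientations are given as a unit quaternion [x, y, z, w].
In Python, from rig import env, viewer gives the robot as it stands. The module is installed in compiled form; this text tells all that it offers.
- The arm moves only by the tool apply_moves, never from a script. Its argument "commands" is text: rows parted by semicolons, each of 4 numbers parted by spaces: the shift along the tool's x, y, z in mm, then the turn about the tool's z in degrees. A call has 1 to 20 rows; each row is the pose to reach, as a shift and turn from the pose commanded when the call began, along the tool's axes at that moment; what a row does not reach only later rows make up. A row lasts 1/8 s, in which the tool goes at most 62.5 mm and 10.7 degrees, less where a joint would pass 70% of its speed; a pose out of reach is approached as far as the arm can. A call with a gripper value outside its range is refused whole. "jaw" is the closure in counts, from 0 (fully open) to 255 (shut), set as the call begins (left out, the last holds). The fingers move at their own pace and stop on an object; "grip_force" is the grip in N (left out, the last holds). Time passes only in rows, so rows that repeat a pose let the fingers close. It gives the time, the measured TCP pose, the force, the opening and the grip force at its end, in the units of the state.
- env.state(): the state, without advancing time (a new reading comes with each control period).
- viewer.capture(name): name is "scene" or "side" or "wrist"; returns (picture, depth): 480x640x3 uint8, red, green, blue; 480x640 float32, m along the optical axis (not along the pixel's ray), 0 where there is no reading.
- viewer.camera_model(name): a dict with "mtx" (3x3 intrinsics, pixels), "eye" and "rotation" of the camera in the world; the wrist camera has in their place "hand_eye" (4x4, takes a point from camera to tool coordinates, whose origin is the TCP and whose axes are the flange's). Camera axes: x right, y up, looking along -z (the intrinsics and any distortion apply to the point x, -y, -z); pixel columns grow to the right and rows downward; lengths in m; the calibration is good to about 2 mm. A picture is of the moment at which its call begins: read the wrist's pose just before it. camera_model takes no time and is no camera call.
- env.close_job(): hands the job in; it is judged then, once.
The state is a dict: "clock": time; "joint_pos": joint angles; "dq": joint speeds; "tau": joint torques, N m; "eef_pos": TCP position; "tool_rot": TCP orientation; "contact_force": force on the tool from outside, world axes, zero at the start; "torque": the same for the moment, N m; "opening": finger opening in m; "grasp_force": force on a finger pad.
Only numpy, scipy, OpenCV 4.12 (cv2) and the standard library are available. Lean on these libraries where they do the work, as an engineer would, in place of code of your own. Each camera call takes 0.05 s, during which the arm holds its last target. There are 200 camera calls.

### The job

Test-fit the battery pack on its dock: slide the pack along the rail until it is fully home and the spring catch clicks, then let go and press the catch key so that the ejector pops it loose. Draw the pack off the open end of the rail and stand it gently on its foot on the bench clear of the dock; do not ram or wrench anything, and leave the other things where they are.

Things in the scene. Friction and masses are not known exactly. Their poses are not given: they have to be found in the camera images.
- pack: black battery pack, 84 long (x) x 50 wide (y) x 53 mm high, 0.25 to 0.5 kg; origin at the centre of its underside, z up, x along the rail towards the end block. Its body spans 13 to 53 mm above the origin, plain upright sides 50 mm apart to grip. It starts with its foot in the rail, 45 to 100 mm short of home, upright, and leaves only by sliding back along -x
- pack_foot (a point): front end of the pack's grey T-shaped foot, 35 mm before the pack's origin along x, at its underside. The foot is 48 mm wide, 5 mm thick and 74 mm long; the pack also stands on it on the bench
- dock: aluminium dock screwed to the bench, deck 220 (x) x 90 (y) x 18 mm; origin at the centre of its underside, on the bench top. The rail runs along its x: two C-shaped guides, 75 mm wide over all, tops 28.5 mm above the bench, that hold the foot down with 1.5 mm play. The foot slides on the deck, 18 mm above the bench, with little friction (about 0.2)
- dock_entry (a point): middle of the open end of the rail, at deck height, 110 mm before the dock's origin along its -x; here the pack comes off
- block_zone (a point): middle of the zone, on the dock at deck height, where the grey end block (50 mm long, 40 mm high) is clamped astride the rail, 71 mm from the dock's origin along x. The block itself may stand up to 17 mm to either side of this point along the rail; that is not measured, so home must be found by feel
- plunger (a joint): ejector bar on the front of the end block: 0 when out, grows as the pack pushes it in (m); spring 3 N at 0, 6 N at home. The catch clicks at about 0.010; at 0.0125 the pack meets the block's hard face. Pushing home takes up to about 12 N, drops at the click, then rises steeply; 25 N is too much
- catch (a joint): spring catch in the end block: 0 when up, grows as pressed down (m), at most 0.009; about 2 N at first, 5 N right down. Its ramped tooth sticks 5 mm up through the deck: the entering pack presses it down, and it springs up behind the foot's front part when the pack is home. Pressed over 6 mm it frees the pack, and the ejector pushes the pack back 10 mm or a little more
- key_zone (a point): where the catch's key is if the end block stands mid-zone: the ribbed black pad, 26 (x) x 32 (y) mm, on top of the end block and moving with it; this point is the centre of its top, 72 mm above the bench. With the pack home the key's centre lies 70.5 mm from the pack's origin along x
- cutters: side cutters lying loose beside the dock, 60 x 119 x 21 mm; leave alone
- measure: tape measure standing loose beside the dock, 36 x 74 x 62 mm; leave alone
- green_roll: roll of tape lying loose beside the dock, 64 mm across, 19 mm high; leave alone
- bolt: hex bolt standing loose on its head beside the dock, 19 mm across, 46 mm high; leave alone
- meter: multimeter lying at the front left of the bench, 132 x 62 x 41 mm; leave alone
- black_roll: roll of tape at the left of the bench, 68 mm across, 19 mm high; leave alone
Things that resemble listed ones, but are neither listed nor needed, are in the scene too. Leave any pink look-alike of the pack alone.

How it is judged:
By the outcome, as a careful person would: the job done as asked, in the order asked, and still so for the second after the job is handed in, with the robot touching nothing.
It also fails if it takes over 64 s, if anything falls off the work surface, if the arm or the gripper's body presses on something with over 40 N, if the wrist force passes 120 N, or if a joint passes its speed limit or range.

## Working session

There is one attempt and no reset: what is moved stays moved. The work goes in short steps, Python scripts to look and compute and a tool call to move; the robot and the scene stay as the last step left them, time stands still between calls to the robot, and variables do not carry over. Pictures are saved under pics/ and viewed, at most 10 in all, crops included, and the job is handed in when it is done.

Besides the shell and the picture viewer there is one more tool, called after ">>>" by a JSON object that holds its "name" and its "arguments". apply_moves: Moves the arm, as the interface text tells. Its arguments: {"type":"object","properties":{"commands":{"type":"string"},"jaw":{"type":"number"},"grip_force":{"type":"number"}},"required":["commands"]}

```bash
mkdir -p pics; cat > h.py <<'E'
import numpy as np, cv2
from scipy.spatial.transform import Rotation as R
from rig import env, viewer
def pts(name, depth, st=None):
    m=viewer.camera_model(name); K=np.array(m["mtx"])
    v,u=np.mgrid[0:480,0:640]
    x=(u-K[0,2])/K[0,0]; y=(v-K[1,2])/K[1,1]
    P=np.stack([x*depth,-y*depth,-depth],-1)
    if "eye" in m: return P@np.array(m["rotation"]).T+np.array(m["eye"])
    H=np.array(m["hand_eye"]); P=P@H[:3,:3].T+H[:3,3]
    return P@R.from_quat(st["tool_rot"]).as_matrix().T+np.array(st["eef_pos"])
E
python3 - <<'E'
from h import *
s=env.state(); print(s)
for n in ("scene","side"):
    p,d=viewer.capture(n); cv2.imwrite(f"pics/{n}0.png",p[:,:,::-1]); np.save(f"pics/{n}0.npy",d)
    m=viewer.camera_model(n); print(n,m)
print(viewer.camera_model("wrist"))
E
```

```text
{'clock': 0.0, 'joint_pos': array([ 9.19855506e-01,  1.59036733e-01,  1.59821550e+00, -1.92852764e-05,
        1.38620026e+00, -2.10067694e-01]), 'dq': array([ 2.09963502e-03, -6.51211346e-04, -3.25554497e-04,  1.95362107e-04,
       -1.73126966e-03, -1.33685327e-05]), 'tau': array([-1.07836371e-03, -3.85556245e+01, -3.22105193e+01,  7.00721378e-02,
        3.78675561e-02, -1.43320435e-04]), 'eef_pos': array([0.24499148, 0.51950789, 0.21363423]), 'tool_rot': array([ 2.18653813e-01,  9.75802052e-01, -8.49022041e-04, -3.79468923e-04]), 'contact_force': array([ 0.0187049 ,  0.51126109, -0.8772521 ]), 'torque': array([-0.04016434, -0.02817698, -0.00259966]), 'grasp_force': 0.0, 'opening': 0.0919663156983217}
scene {'mtx': array([[487.76063819,   0.        , 310.3677531 ],
       [  0.        , 487.76063819, 235.06679758],
       [  0.        ,   0.        ,   1.        ]]), 'eye': array([-0.11645626,  0.83592051,  0.63145056]), 'rotation': array([-0.19380023,  0.41923236,  0.79644402, -0.39033656])}
side {'mtx': array([[480.28911392,   0.        , 320.2867399 ],
       [  0.        , 480.28911392, 243.16305404],
       [  0.        ,   0.        ,   1.        ]]), 'eye': array([ 0.12190524, -0.23815224,  0.60183745]), 'rotation': array([ 0.43300358, -0.11870953, -0.25042187,  0.85773238])}
{'mtx': array([[362.53305006,   0.        , 320.16477964],
       [  0.        , 362.53305006, 237.18546101],
       [  0.        ,   0.        ,   1.        ]]), 'hand_eye': array([[ 8.55766143e-05,  9.72519559e-01,  2.32821178e-01,
         6.62722393e-02],
       [ 9.99999596e-01, -2.91477320e-04,  8.49969134e-04,
         7.18488068e-04],
       [ 8.94473700e-04,  2.32821011e-01, -9.72519191e-01,
        -1.69452889e-01],
       [ 0.00000000e+00,  0.00000000e+00,  0.00000000e+00,
         1.00000000e+00]])}
```

```bash
sed -i 's/P@np.array(m\["rotation"\]).T/P@R.from_quat(m["rotation"]).as_matrix().T/' h.py; python3 - <<'E'
import cv2
E
```

```text
(no output)
```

View pics/scene0.png

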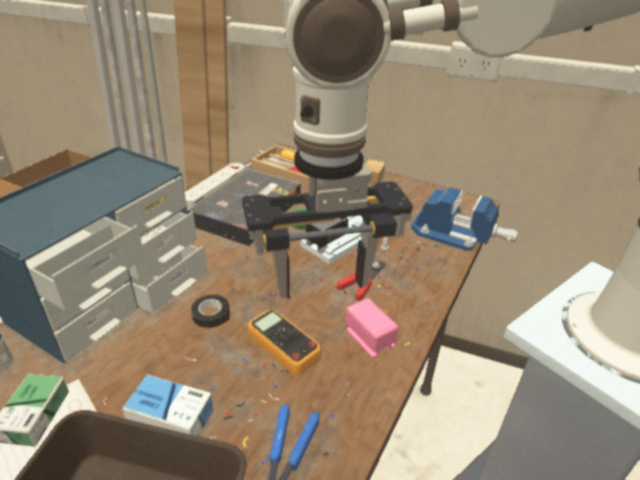

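View pics/side0.png

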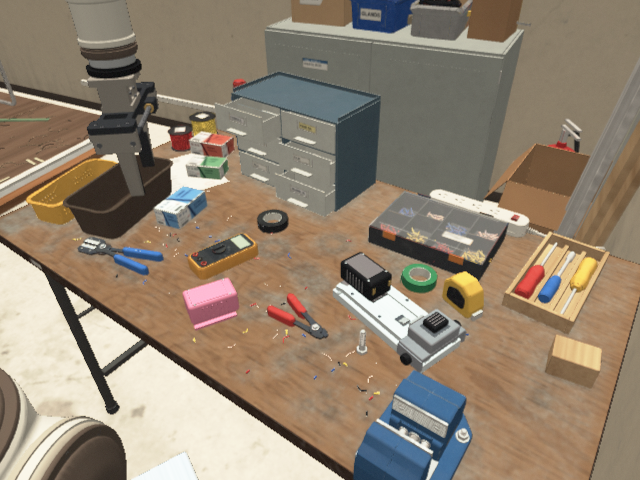

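```bash
python3 - <<'E'
from h import *
d=np.load("pics/side0.npy"); P=pts("side",d); p=cv2.imread("pics/side0.png")
for uv in [(340,290),(365,268),(352,285),(390,320),(436,322),(430,345),(405,357),(362,340),(300,320),(460,290),(420,278),(210,300),(230,255),(270,220),(395,440),(330,360),(575,355),(440,250),(330,200)]:
    print(uv,P[uv[1],uv[0]].round(3))
reg=np.zeros((480,640),bool); reg[245:370,325:475]=1
for lo,hi,n in [(.066,.076,"packtop"),(.026,.031,"guides"),(.016,.020,"deck"),(.054,.061,"block"),(.066,.078,"key")]:
    m=reg&(P[...,2]>lo)&(P[...,2]<hi)
    if n=="packtop": m[:, 395:]=0
    if n=="key": m[:, :410]=0
    if n in("guides","deck"):
        hsv=cv2.cvtColor(p,cv2.COLOR_BGR2HSV); m&=(hsv[...,1]<60)
    q=P[m][:,:2].astype(np.float32)
    if len(q)<5: continue
    k,l,st,c=cv2.connectedComponentsWithStats(m.astype(np.uint8)); b=1+np.argmax(st[1:,4])
    qq=P[l==b][:,:2].astype(np.float32)
    print(n,len(q),cv2.minAreaRect(q), len(qq),cv2.minAreaRect(qq),qq.mean(0))
E
```

```text
(340, 290) [0.486 0.289 0.02 ]
(365, 268) [0.522 0.266 0.071]
(352, 285) [0.499 0.27  0.041]
(390, 320) [0.509 0.177 0.028]
(436, 322) [0.535 0.104 0.073]
(430, 345) [0.508 0.085 0.056]
(405, 357) [0.478 0.103 0.03 ]
(362, 340) [0.443 0.165 0.031]
(300, 320) [ 0.399  0.283 -0.002]
(460, 290) [0.638 0.152 0.05 ]
(420, 278) [0.645 0.252 0.   ]
(210, 300) [0.271 0.357 0.052]
(230, 255) [0.358 0.482 0.028]
(270, 220) [0.497 0.585 0.001]
(395, 440) [ 0.352 -0.02   0.091]
(330, 360) [ 0.395  0.182 -0.002]
(575, 355) [ 0.685 -0.036  0.041]
(440, 250) [0.696 0.26  0.042]
(330, 200) [0.618 0.525 0.044]
packtop 904 ((0.5245957374572754, 0.26810261607170105), (0.05056965723633766, 0.08468858897686005), 5.3147430419921875) 904 ((0.5245957374572754, 0.26810261607170105), (0.05056965723633766, 0.08468858897686005), 5.3147430419921875) [0.5221298  0.26353604]
guides 1448 ((0.5799109935760498, 0.1997094601392746), (0.2815803289413452, 0.2236105501651764), 7.983796119689941) 747 ((0.5002768039703369, 0.21823054552078247), (0.02182273380458355, 0.16488172113895416), 5.5592265129089355) [0.5005492  0.20973937]
deck 1337 ((0.5706431865692139, 0.21037831902503967), (0.27098754048347473, 0.23800592124462128), 24.834877014160156) 584 ((0.5379942059516907, 0.1935797780752182), (0.03640581667423248, 0.08382776379585266), 4.590034484863281) [0.53702736 0.19813299]
block 1145 ((0.5857575535774231, 0.1955198496580124), (0.17063003778457642, 0.22166591882705688), 2.311741828918457) 712 ((0.5383917093276978, 0.10863880068063736), (0.0676519051194191, 0.051105301827192307), 4.8922929763793945) [0.5318246  0.10407214]
key 302 ((0.538316011428833, 0.10763467103242874), (0.032557934522628784, 0.026546254754066467), 5.8791069984436035) 302 ((0.538316011428833, 0.10763467103242874), (0.032557934522628784, 0.026546254754066467), 5.8791069984436035) [0.53643805 0.10599376]
```

>>> {"name": "apply_moves", "arguments": {"commands": "-40 -12 0 6.6; -80 -24 0 13.2; -120 -36 0 19.9; -160 -48 0 26.5; -200 -60 0 33.1; -240 -72 0 39.7; -280 -84 10 46.4; -320 -96 20 53; -360 -108 30 59.6; -360 -108 35 59.6; -360 -108 35 59.6", "jaw": 0, "grip_force": 20}}

```text
clock: 1.48
eef_pos: [0.5239, 0.269, 0.1787]
tool_rot: [0.674, 0.738, -0.001, -0.001]
contact_force: [-0.5, 0.6, -0.4]
opening: 0.0918
grasp_force: 0.0
```

```bash
python3 - <<'E'
from h import *
s=env.state(); print(s["clock"],s["eef_pos"],s["tool_rot"],R.from_quat(s["tool_rot"]).as_matrix().round(3),s["contact_force"])
p,d=viewer.capture("wrist"); cv2.imwrite("pics/w1.png",p[:,:,::-1]); P=pts("wrist",d,s)
z=P[...,2]
for lo,hi,n in [(.066,.0715,"pack"),(.0715,.08,"key"),(.026,.031,"g"),(.054,.061,"block")]:
    m=(d>0)&(z>lo)&(z<hi)&(np.hypot(P[...,0]-.53,P[...,1]-.19)<.13)
    k,l,st,c=cv2.connectedComponentsWithStats(m.astype(np.uint8))
    for b in np.argsort(-st[1:,4])[:2]+1:
        q=P[l==b].astype(np.float32)
        if len(q)>30: print(n,len(q),np.median(q[:,2]),cv2.minAreaRect(q[:,:2]),st[b])
E
```

```text
1.475 [0.52385596 0.26895709 0.17871106] [ 0.67432949  0.73842979 -0.00077142 -0.00076248] [[-0.091  0.996 -0.002]
 [ 0.996  0.091 -0.   ]
 [ 0.    -0.002 -1.   ]] [-0.4669462   0.56895332 -0.44693499]Traceback (most recent call last):
  File "<stdin>", line 10, in <module>
cv2.error: OpenCV(4.12.0) /io/opencv/modules/imgproc/src/convhull.cpp:143: error: (-215:Assertion failed) total >= 0 && (depth == CV_32F || depth == CV_32S) in function 'convexHull'
```

View pics/w1.png

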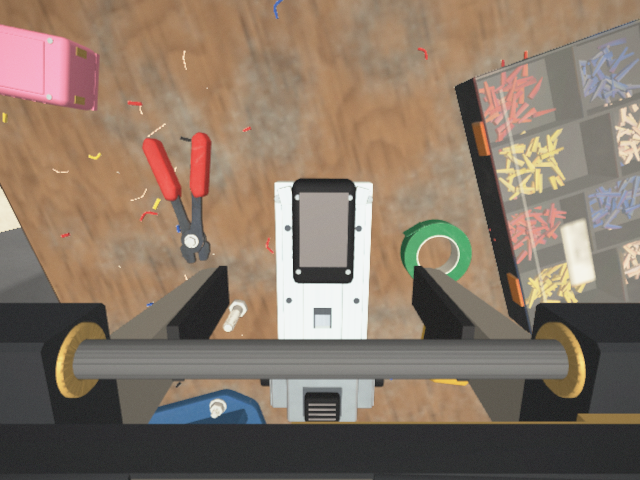

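```bash
python3 - <<'E'
from h import *
s=env.state()
p,d=viewer.capture("wrist"); P=pts("wrist",d,s)
z=P[...,2]
for lo,hi,n in [(.064,.078,"pack/key"),(.024,.033,"g"),(.05,.062,"block")]:
    m=(d>0)&(z>lo)&(z<hi)&(np.hypot(P[...,0]-.53,P[...,1]-.19)<.14)
    k,l,st,c=cv2.connectedComponentsWithStats(m.astype(np.uint8))
    for b in np.argsort(-st[1:,4])[:3]+1:
        q=P[l==b]
        if len(q)>30: print(n,len(q),np.median(q[:,2]),cv2.minAreaRect(np.ascontiguousarray(q[:,:2]).astype(np.float32)),st[b])
E
```

```text
pack/key 6303 0.07092759595314554 ((0.5252534747123718, 0.2700294256210327), (0.0500948503613472, 0.08394429832696915), 4.800575256347656) [ 292  182   64  103 6303]
pack/key 977 0.07125679461732377 ((0.5385335683822632, 0.11160555481910706), (0.03167225793004036, 0.02433576062321663), 5.738714694976807) [304 393  36  29 977]
g 2099 0.027943070692178718 ((0.4994344413280487, 0.22788766026496887), (0.019416488707065582, 0.1474418342113495), 6.371576309204102) [ 277  187   27  152 2099]
g 2042 0.027883551834783776 ((0.5575047731399536, 0.23323751986026764), (0.020129306241869926, 0.14692743122577667), 3.447072982788086) [ 341  187   29  152 2042]
g 80 0.029865749420194196 ((0.5951840281486511, 0.1146220862865448), (0.010718262754380703, 0.01084901113063097), 8.052536964416504) [373 379  11   8  80]
block 1995 0.05754806177389986 ((0.5388019680976868, 0.11042114347219467), (0.06603070348501205, 0.04691995680332184), 5.0096235275268555) [ 286  379   72   43 1995]
block 102 0.05299963967767482 ((0.6498031616210938, 0.1387096494436264), (0.021727006882429123, 0.008845217525959015), 9.617511749267578) [431 379  26   5 102]
block 61 0.058049341192532536 ((0.5213545560836792, 0.31129610538482666), (0.04520966112613678, 0.0013744633179157972), 5.286921977996826) [295 180  57   3  61]
```

>>> {"name": "apply_moves", "arguments": {"commands": "1 1 20 0; 1 1 45 0; 1 1 70 0; 1 1 95 0; 1 1 115 0; 1 1 130 0; 1 1 140 0; 1 1 144 0; 1 1 144 0; 1 1 144 0"}}

```text
clock: 2.82
eef_pos: [0.5264, 0.27, 0.0364]
tool_rot: [0.675, 0.738, 0.001, 0.0]
contact_force: [0.1, 0.5, -0.0]
opening: 0.0919
grasp_force: 0.0
```

>>> {"name": "apply_moves", "arguments": {"commands": "0 0 0 0; 0 0 0 0; 0 0 0 0; 0 0 0 0; 0 0 0 0; 0 0 0 0; 0 0 0 0; 0 0 0 0", "jaw": 130, "grip_force": 15}}

```text
clock: 3.82
eef_pos: [0.5258, 0.2698, 0.0356]
tool_rot: [0.675, 0.738, -0.0, -0.0]
contact_force: [-0.2, 0.3, 0.2]
opening: 0.0499
grasp_force: 15.0
```

>>> {"name": "apply_moves", "arguments": {"commands": "-3 0 0 0; -8 0 0 0; -15 0 0 0; -22 0 0 0; -29 0 0 0; -36 0 0 0; -43 0 0 0; -50 0 0 0; -56 0 0 0; -61 0 0 0; -64 0 0 0; -65 0 0 0; -65 0 0 0", "grip_force": 30}}

```text
clock: 5.45
eef_pos: [0.5315, 0.2051, 0.0356]
tool_rot: [0.675, 0.738, -0.0, 0.0]
contact_force: [-0.3, 1.8, 0.2]
opening: 0.0498
grasp_force: 30.0
```

>>> {"name": "apply_moves", "arguments": {"commands": "-2 0 0 0; -4 0 0 0; -6 0 0 0; -8 0 0 0; -9 0 0 0; -10 0 0 0; -10 0 0 0"}}

```text
clock: 6.32
eef_pos: [0.5325, 0.1949, 0.0356]
tool_rot: [0.675, 0.738, -0.0, 0.0]
contact_force: [-0.8, 0.7, 0.5]
opening: 0.0497
grasp_force: 30.0
```

>>> {"name": "apply_moves", "arguments": {"commands": "-1 0 0 0; -2 0 0 0; -3 0 0 0; -3 0 0 0"}}

```text
clock: 6.82
eef_pos: [0.5328, 0.192, 0.0356]
tool_rot: [0.675, 0.738, -0.0, 0.0]
contact_force: [-1.0, 0.8, 0.1]
opening: 0.0504
grasp_force: 30.0
```

>>> {"name": "apply_moves", "arguments": {"commands": "-0.5 0 0 0; -1 0 0 0; -1.5 0 0 0; -2 0 0 0; -2 0 0 0"}}

```text
clock: 7.45
eef_pos: [0.5329, 0.1901, 0.0356]
tool_rot: [0.675, 0.738, -0.0, 0.0]
contact_force: [0.2, 1.1, 0.2]
opening: 0.0499
grasp_force: 30.0
```

>>> {"name": "apply_moves", "arguments": {"commands": "-0.5 0 0 0; -1 0 0 0; -1.5 0 0 0; -2 0 0 0; -2 0 0 0"}}

```text
clock: 8.07
eef_pos: [0.5331, 0.1883, 0.0356]
tool_rot: [0.675, 0.738, 0.0, -0.0]
contact_force: [-0.6, 4.9, 0.5]
opening: 0.0498
grasp_force: 30.0
```

>>> {"name": "apply_moves", "arguments": {"commands": "-0.5 0 0 0; -1 0 0 0; -1.5 0 0 0; -2 0 0 0; -2 0 0 0"}}

```text
clock: 8.7
eef_pos: [0.5332, 0.1862, 0.0356]
tool_rot: [0.675, 0.738, 0.0, -0.0]
contact_force: [0.0, 4.9, 0.3]
opening: 0.0496
grasp_force: 30.0
```

>>> {"name": "apply_moves", "arguments": {"commands": "-0.5 0 0 0; -1 0 0 0; -1 0 0 0"}}

```text
clock: 9.07
eef_pos: [0.5333, 0.1853, 0.0356]
tool_rot: [0.675, 0.738, 0.0, -0.0]
contact_force: [-0.5, 5.2, 0.6]
opening: 0.0498
grasp_force: 30.0
```

>>> {"name": "apply_moves", "arguments": {"commands": "-0.5 0 0 0; -1 0 0 0; -1 0 0 0"}}

```text
clock: 9.45
eef_pos: [0.5334, 0.1844, 0.0356]
tool_rot: [0.675, 0.738, 0.0, -0.0]
contact_force: [-0.6, 5.6, 0.3]
opening: 0.0496
grasp_force: 30.0
```

>>> {"name": "apply_moves", "arguments": {"commands": "-0.5 0 0 0; -1 0 0 0; -1.5 0 0 0; -2 0 0 0; -2 0 0 0"}}

```text
clock: 10.07
eef_pos: [0.5336, 0.1825, 0.0357]
tool_rot: [0.675, 0.738, 0.0, -0.0]
contact_force: [-0.7, 6.3, -0.8]
opening: 0.0497
grasp_force: 30.0
```

>>> {"name": "apply_moves", "arguments": {"commands": "-0.5 0 0 0; -1 0 0 0; -1 0 0 0"}}

```text
clock: 10.45
eef_pos: [0.5336, 0.1816, 0.0356]
tool_rot: [0.675, 0.738, 0.0, -0.0]
contact_force: [-0.9, 5.0, 0.2]
opening: 0.0497
grasp_force: 30.0
```

>>> {"name": "apply_moves", "arguments": {"commands": "-0.5 0 0 0; -0.5 0 0 0"}}

```text
clock: 10.7
eef_pos: [0.5337, 0.1811, 0.0356]
tool_rot: [0.675, 0.738, 0.0, -0.0]
contact_force: [-0.5, 5.8, -0.1]
opening: 0.0498
grasp_force: 30.0
```

>>> {"name": "apply_moves", "arguments": {"commands": "-0.5 0 0 0; -0.5 0 0 0"}}

```text
clock: 10.95
eef_pos: [0.5337, 0.1807, 0.0357]
tool_rot: [0.675, 0.738, 0.0, -0.0]
contact_force: [-1.0, 6.2, 1.1]
opening: 0.05
grasp_force: 30.0
```

>>> {"name": "apply_moves", "arguments": {"commands": "-0.5 0 0 0; -0.5 0 0 0"}}

```text
clock: 11.2
eef_pos: [0.5338, 0.18, 0.0356]
tool_rot: [0.675, 0.738, 0.0, -0.0]
contact_force: [-0.6, 4.9, 1.7]
opening: 0.0496
grasp_force: 30.0
```

>>> {"name": "apply_moves", "arguments": {"commands": "-0.5 0 0 0; -0.5 0 0 0"}}

```text
clock: 11.45
eef_pos: [0.5338, 0.1797, 0.0356]
tool_rot: [0.675, 0.738, 0.0, -0.0]
contact_force: [-1.8, 6.5, 0.4]
opening: 0.0501
grasp_force: 30.0
```

>>> {"name": "apply_moves", "arguments": {"commands": "-0.5 0 0 0; -0.5 0 0 0"}}

```text
clock: 11.7
eef_pos: [0.5339, 0.1792, 0.0356]
tool_rot: [0.675, 0.738, 0.0, -0.0]
contact_force: [-0.4, 7.3, -0.2]
opening: 0.05
grasp_force: 30.0
```

>>> {"name": "apply_moves", "arguments": {"commands": "-0.5 0 0 0; -0.5 0 0 0"}}

```text
clock: 11.95
eef_pos: [0.5339, 0.1788, 0.0356]
tool_rot: [0.675, 0.738, 0.0, -0.0]
contact_force: [-0.6, 6.3, -0.2]
opening: 0.0498
grasp_force: 30.0
```

>>> {"name": "apply_moves", "arguments": {"commands": "-0.5 0 0 0; -0.5 0 0 0"}}

```text
clock: 12.2
eef_pos: [0.5339, 0.1783, 0.0356]
tool_rot: [0.675, 0.738, 0.0, -0.0]
contact_force: [-0.5, 6.6, -0.1]
opening: 0.05
grasp_force: 30.0
```

>>> {"name": "apply_moves", "arguments": {"commands": "-0.5 0 0 0; -0.5 0 0 0"}}

```text
clock: 12.45
eef_pos: [0.534, 0.1779, 0.0357]
tool_rot: [0.675, 0.738, 0.0, -0.0]
contact_force: [-0.8, 7.1, 0.9]
opening: 0.0498
grasp_force: 30.0
```

>>> {"name": "apply_moves", "arguments": {"commands": "-0.5 0 0 0; -0.5 0 0 0"}}

```text
clock: 12.7
eef_pos: [0.534, 0.1774, 0.0356]
tool_rot: [0.675, 0.738, 0.0, -0.0]
contact_force: [-0.3, 7.3, 0.3]
opening: 0.05
grasp_force: 30.0
```

>>> {"name": "apply_moves", "arguments": {"commands": "-0.5 0 0 0; -0.5 0 0 0"}}

```text
clock: 12.95
eef_pos: [0.534, 0.1774, 0.0357]
tool_rot: [0.675, 0.738, 0.001, -0.001]
contact_force: [-1.4, 8.8, -0.6]
opening: 0.0495
grasp_force: 30.0
```

>>> {"name": "apply_moves", "arguments": {"commands": "-0.4 0 0 0; -0.4 0 0 0"}}

```text
clock: 13.2
eef_pos: [0.534, 0.1774, 0.0357]
tool_rot: [0.675, 0.738, 0.001, -0.001]
contact_force: [0.2, 10.1, 0.6]
opening: 0.05
grasp_force: 30.0
```

>>> {"name": "apply_moves", "arguments": {"commands": "-0.6 0 0 0; -0.6 0 0 0"}}

```text
clock: 13.45
eef_pos: [0.5341, 0.1774, 0.0358]
tool_rot: [0.675, 0.738, 0.001, -0.001]
contact_force: [-0.7, 13.1, 0.1]
opening: 0.0498
grasp_force: 30.0
```

>>> {"name": "apply_moves", "arguments": {"commands": "1 0 0 0; 2 0 0 0; 3 0 0 0; 3 0 0 0"}}

```text
clock: 13.95
eef_pos: [0.5339, 0.1784, 0.0356]
tool_rot: [0.675, 0.738, 0.0, -0.0]
contact_force: [-0.6, 5.7, 0.8]
opening: 0.05
grasp_force: 30.0
```

>>> {"name": "apply_moves", "arguments": {"commands": "1 0 0 0; 1.5 0 0 0; 1.5 0 0 0"}}

```text
clock: 14.32
eef_pos: [0.5338, 0.1797, 0.0356]
tool_rot: [0.675, 0.738, -0.0, -0.0]
contact_force: [-0.6, 4.8, -0.1]
opening: 0.0499
grasp_force: 30.0
```

>>> {"name": "apply_moves", "arguments": {"commands": "0.5 0 0 0; 0.8 0 0 0; 0.8 0 0 0"}}

```text
clock: 14.7
eef_pos: [0.5338, 0.18, 0.0356]
tool_rot: [0.675, 0.738, -0.0, 0.0]
contact_force: [-0.7, 1.0, 0.7]
opening: 0.0496
grasp_force: 30.0
```

>>> {"name": "apply_moves", "arguments": {"commands": "0 0 0 0; 0 0 0 0; 0 0 0 0; 0 0 0 0; 0 0 -15 0; 0 0 -35 0; 0 0 -55 0; 0 0 -65 0; 0 0 -65 0", "jaw": 70}}

```text
clock: 15.82
eef_pos: [0.5345, 0.1806, 0.1018]
tool_rot: [0.675, 0.738, 0.001, 0.001]
contact_force: [0.1, 0.2, -0.1]
opening: 0.0667
grasp_force: 0.0
```

```bash
python3 - <<'E'
from h import *
s=env.state(); print(s["eef_pos"],s["opening"])
p,d=viewer.capture("side"); P=pts("side",d); cv2.imwrite("pics/s2.png",cv2.resize(p[220:380,320:500,::-1],None,fx=3,fy=3))
z=P[...,2]
m=(z>.066)&(z<.078)&(np.hypot(P[...,0]-.535,P[...,1]-.15)<.1)
k,l,st,c=cv2.connectedComponentsWithStats(m.astype(np.uint8))
for b in np.argsort(-st[1:,4])[:3]+1:
    q=P[l==b]; print(len(q),np.median(q[:,2]),cv2.minAreaRect(np.ascontiguousarray(q[:,:2]).astype(np.float32)))
E
```

```text
[0.53452788 0.18057569 0.10175445] 0.06674760182488158
974 0.07083063437819986 ((0.5320611000061035, 0.17700409889221191), (0.05028119310736656, 0.08232851326465607), 4.085052013397217)
300 0.07118959048112794 ((0.5380643606185913, 0.1079195886850357), (0.03315503150224686, 0.026257557794451714), 5.120530128479004)
```

View pics/s2.png

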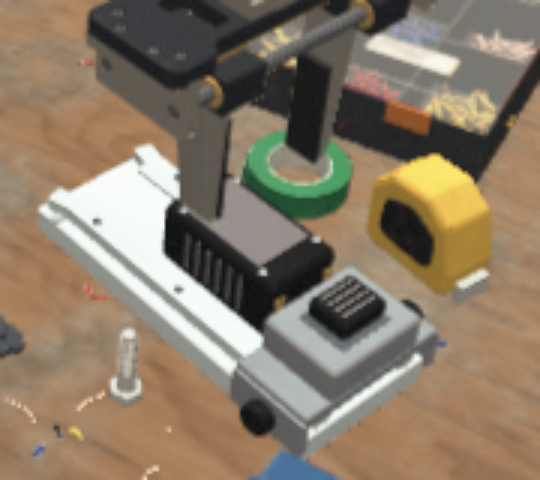

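>>> {"name": "apply_moves", "arguments": {"commands": "-10 0 0 0; -25 -1 0 0; -45 -1.5 0 0; -62 -1.5 0 0; -71 -1.5 0 0; -71 -1.5 5 0; -71 -1.5 12 0; -71 -1.5 17 0; -71 -1.5 20 0; -71 -1.5 20 0", "jaw": 255, "grip_force": 15}}

```text
clock: 17.12
eef_pos: [0.5384, 0.1099, 0.0803]
tool_rot: [0.675, 0.738, -0.0, -0.0]
contact_force: [-0.0, 0.9, 0.4]
opening: 0.0004
grasp_force: 0.0
```

>>> {"name": "apply_moves", "arguments": {"commands": "0 0 2 0; 0 0 4 0; 0 0 6 0; 0 0 8 0; 0 0 8 0"}}

```text
clock: 17.75
eef_pos: [0.5387, 0.1096, 0.0725]
tool_rot: [0.675, 0.738, -0.0, -0.0]
contact_force: [-0.3, -0.2, 0.7]
opening: 0.0004
grasp_force: 0.0
```

>>> {"name": "apply_moves", "arguments": {"commands": "0 0 1 0; 0 0 2 0; 0 0 3 0; 0 0 4 0; 0 0 4 0"}}

```text
clock: 18.38
eef_pos: [0.5388, 0.1096, 0.0686]
tool_rot: [0.675, 0.738, 0.0, 0.0]
contact_force: [0.1, -1.3, 3.8]
opening: 0.0004
grasp_force: 1.6
```

>>> {"name": "apply_moves", "arguments": {"commands": "0 0 1 0; 0 0 2 0; 0 0 3 0; 0 0 3.5 0; 0 0 3.5 0"}}

```text
clock: 19.0
eef_pos: [0.5388, 0.1096, 0.0652]
tool_rot: [0.675, 0.738, 0.0, 0.0]
contact_force: [-1.4, -0.7, 4.2]
opening: 0.0007
grasp_force: 1.9
```

>>> {"name": "apply_moves", "arguments": {"commands": "0 0 1 0; 0 0 1.3 0; 0 0 1.3 0; 0 0 1.3 0"}}

```text
clock: 19.5
eef_pos: [0.5388, 0.1096, 0.0639]
tool_rot: [0.675, 0.738, 0.0, 0.0]
contact_force: [-0.3, -1.0, 4.5]
opening: 0.0009
grasp_force: 2.2
```

```bash
cat > pk.py <<'E'
from h import *
s=env.state(); print(s["eef_pos"],s["opening"])
p,d=viewer.capture("side"); P=pts("side",d); cv2.imwrite("pics/s3.png",p[:,:,::-1])
z=P[...,2]
m=(z>.066)&(z<.078)&(np.hypot(P[...,0]-.535,P[...,1]-.17)<.1)
k,l,st,c=cv2.connectedComponentsWithStats(m.astype(np.uint8))
for b in np.argsort(-st[1:,4])[:3]+1:
    q=P[l==b]; print(len(q),np.median(q[:,2]),cv2.minAreaRect(np.ascontiguousarray(q[:,:2]).astype(np.float32)))
E
python3 pk.py
```

```text
[0.53877185 0.10962143 0.06388066] 0.0008811368928033963
202 0.06927339227310353 ((0.5093722939491272, 0.1871330440044403), (0.08265292644500732, 0.018615804612636566), 83.62409973144531)
94 0.07261352609882371 ((0.5338285565376282, 0.10248104482889175), (0.014827340841293335, 0.031038843095302582), 58.365421295166016)
```

>>> {"name": "apply_moves", "arguments": {"commands": "0 0 -4 0; 0 0 -12 0; 0 0 -25 0; 0 0 -38 0; 15 0 -45 0; 35 0 -45 0; 55 0 -45 0; 72 0 -45 0; 81 0 -45 0; 81 0 -45 0", "jaw": 70}}

```text
clock: 20.8
eef_pos: [0.5312, 0.1909, 0.1086]
tool_rot: [0.674, 0.739, -0.0, -0.0]
contact_force: [-0.2, 1.1, 0.7]
opening: 0.0668
grasp_force: 0.0
```

```bash
python3 pk.py
```

```text
[0.53118309 0.1909327  0.10856866] 0.06675574087257245
1007 0.07179890321808058 ((0.5310961604118347, 0.188798189163208), (0.05043726786971092, 0.08458443731069565), 5.795470714569092)
246 0.06803014850480937 ((0.5382656455039978, 0.10755884647369385), (0.033030543476343155, 0.026081304997205734), 3.336630344390869)
1 0.06644207142935077 ((0.5372477769851685, 0.09475700557231903), (0.0, 0.0), 0.0)
```

>>> {"name": "apply_moves", "arguments": {"commands": "0 0.5 20 0; 0 0.5 40 0; 0 0.5 58 0; 0 0.5 69 0; 0 0.5 73 0; 0 0.5 73 0; 0 0.5 73 0"}}

```text
clock: 21.72
eef_pos: [0.5325, 0.1904, 0.0365]
tool_rot: [0.675, 0.738, 0.001, 0.0]
contact_force: [0.1, 0.1, 0.8]
opening: 0.0667
grasp_force: 0.0
```

>>> {"name": "apply_moves", "arguments": {"commands": "0 0 0 0; 0 0 0 0; 0 0 0 0; 0 0 0 0; 0 0 0 0; 0 0 0 0", "jaw": 130, "grip_force": 30}}

```text
clock: 22.48
eef_pos: [0.5323, 0.1904, 0.0362]
tool_rot: [0.675, 0.738, 0.0, 0.0]
contact_force: [0.6, -0.8, 4.0]
opening: 0.0499
grasp_force: 30.0
```

>>> {"name": "apply_moves", "arguments": {"commands": "2 0 0 0; 5 0 0 0; 10 0 0 0; 15 0 0 0; 20 0 0 0; 25 0 0 0; 30 0 0 0; 30 0 0 0"}}

```text
clock: 23.48
eef_pos: [0.5294, 0.2209, 0.036]
tool_rot: [0.675, 0.738, 0.001, -0.0]
contact_force: [0.6, -0.0, 4.5]
opening: 0.0497
grasp_force: 30.0
```

>>> {"name": "apply_moves", "arguments": {"commands": "5 0 -0.4 0; 12 0 -0.4 0; 20 0 -0.4 0; 29 0 -0.4 0; 38 0 -0.4 0; 47 0 -0.4 0; 56 0 -0.4 0; 65 0 -0.4 0; 74 0 -0.4 0; 83 0 -0.4 0; 92 0 -0.4 0; 101 0 -0.4 0; 110 0 -0.4 0; 120 0 -0.4 0; 120 0 -0.4 0"}}

```text
clock: 25.35
eef_pos: [0.5179, 0.3405, 0.036]
tool_rot: [0.674, 0.738, -0.0, -0.0]
contact_force: [0.7, -0.5, -4.4]
opening: 0.0499
grasp_force: 30.0
```

>>> {"name": "apply_moves", "arguments": {"commands": "6 0 0 0; 14 0 0 0; 24 0 0 0; 34 0 0 0; 44 0 0 0; 52 0 0 0; 58 0 0 0; 60 0 0 0; 60 0 3 0; 60 0 7 0; 60 0 11 0; 60 0 14 0; 60 0 15 0; 60 0 15 0"}}

```text
clock: 27.1
eef_pos: [0.5131, 0.3995, 0.0212]
tool_rot: [0.675, 0.738, 0.0, -0.0]
contact_force: [-0.3, -0.7, -3.3]
opening: 0.0495
grasp_force: 30.0
```

```bash
python3 - <<'E'
from h import *
s=env.state(); print(s["eef_pos"],s["contact_force"])
p,d=viewer.capture("side"); cv2.imwrite("pics/s4.png",p[:,:,::-1])
E
```

```text
[0.51310366 0.39950249 0.02117897] [-0.27373701 -0.72821764 -3.29658739]
```

View pics/s4.png

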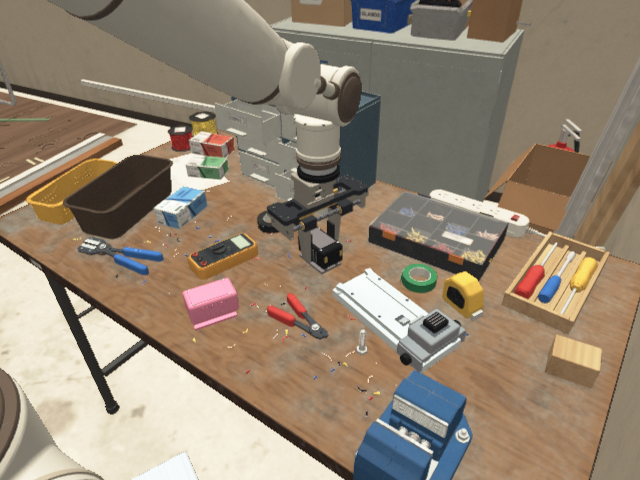

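The pack is off the rail, upright in the gripper around (325,250), clear of the dock, whose entry is at (345,285). Nothing else has moved. Next I'll lower it by feel.

>>> {"name": "apply_moves", "arguments": {"commands": "0 0 0.5 0; 0 0 1 0; 0 0 1.5 0; 0 0 2 0; 0 0 2 0"}}

```text
clock: 27.78
eef_pos: [0.513, 0.3995, 0.0191]
tool_rot: [0.675, 0.738, -0.0, -0.0]
contact_force: [0.2, -0.2, -4.6]
opening: 0.0498
grasp_force: 30.0
```

>>> {"name": "apply_moves", "arguments": {"commands": "0 0 0.5 0; 0 0 1 0; 0 0 1 0"}}

```text
clock: 28.15
eef_pos: [0.5131, 0.3995, 0.0183]
tool_rot: [0.675, 0.738, 0.0, 0.0]
contact_force: [-1.0, 0.2, -3.3]
opening: 0.0499
grasp_force: 30.0
```

>>> {"name": "apply_moves", "arguments": {"commands": "0 0 0.5 0; 0 0 0.5 0; 0 0 0.5 0"}}

```text
clock: 28.52
eef_pos: [0.5132, 0.3995, 0.0181]
tool_rot: [0.675, 0.738, 0.0, 0.0]
contact_force: [-2.5, -2.7, 1.8]
opening: 0.0503
grasp_force: 30.0
```

>>> {"name": "apply_moves", "arguments": {"commands": "0 0 0 0; 0 0 0 0", "grip_force": 5}}

```text
clock: 28.78
eef_pos: [0.5133, 0.3993, 0.0178]
tool_rot: [0.675, 0.738, 0.0, 0.0]
contact_force: [-0.0, -2.1, 0.4]
opening: 0.0501
grasp_force: 5.0
```

>>> {"name": "apply_moves", "arguments": {"commands": "0 0 0 0; 0 0 0 0; 0 0 0 0; 0 0 0 0; 0 0 -10 0; 0 0 -30 0; 0 0 -55 0; 0 0 -80 0; 0 0 -105 0; 0 0 -120 0; 0 0 -120 0; 0 0 -120 0", "jaw": 70}}

```text
clock: 30.28
eef_pos: [0.5125, 0.3992, 0.1367]
tool_rot: [0.675, 0.738, -0.001, -0.0]
contact_force: [-0.3, 0.0, -0.3]
opening: 0.0664
grasp_force: 0.0
```

```bash
python3 - <<'E'
from h import *
s=env.state(); print(s["eef_pos"],s["contact_force"])
p,d=viewer.capture("wrist"); P=pts("wrist",d,s); z=P[...,2]
m=(z>.045)&(z<.06)&(np.hypot(P[...,0]-.513,P[...,1]-.4)<.08)
q=P[m]; print(len(q),np.percentile(q[:,2],[5,50,95]),cv2.minAreaRect(np.ascontiguousarray(q[:,:2]).astype(np.float32)))
p,d=viewer.capture("side"); cv2.imwrite("pics/s5.png",p[:,:,::-1])
E
```

```text
[0.51249006 0.39920989 0.13673217] [-0.32991658  0.0148606  -0.25682272]
7462 [0.04981354 0.05287539 0.0542774 ] ((0.512546181678772, 0.40012723207473755), (0.05060253292322159, 0.08269498497247696), 5.146456241607666)
```

View pics/s5.png

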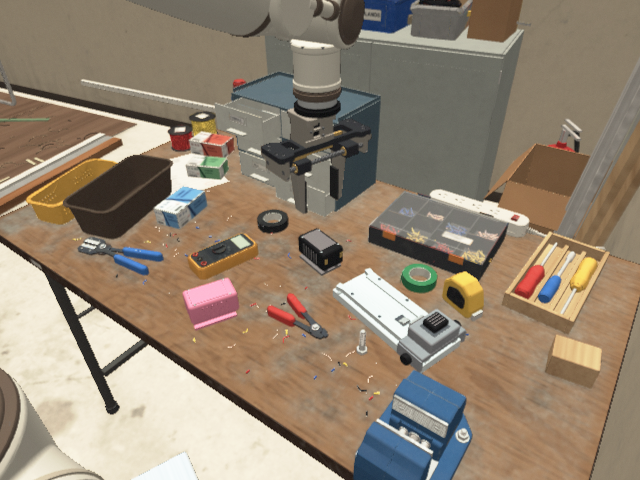

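The pack stands upright on its foot at (322,250), its top at 53 mm and clear of the dock. The gripper is free of it and the other things are undisturbed.

```bash
python3 -c "
from rig import env
print(env.close_job())"
```

```text
the job is handed in; nothing more can be done
None
```

I slid the pack home until it latched, released it with the catch key, drew it off the rail and stood it on its foot on the bench clear of the dock, then handed the job in at about 30 s of the 64 s allowed, with the peak push force read about 13 N.

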